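# Complete the pneumatics kit and ring it off

### The job

The white kit tray must hold one of each kind of part (air cylinder, solenoid valve, air filter) in its three blue compartments, but one kind is missing: take one spare of that kind from the cork pads and lay it flat inside the empty compartment, roughly in the middle. Once it lies there and is let go, press the red plunger of the desk bell fully down to its stop and let it come up again, to call for the kit. Leave the parts already in the tray, the other spares, the tape and the cutter where they are.

Things in the scene. Friction and masses are not known exactly. Their poses are not given: they have to be found in the camera images.
- cylinder_1: Air cylinder: silver block with dark end caps, 58 long x 30 wide x 34 high, and a thin steel rod (dia 10) standing out at +x; 80 mm long over all, 160 g. Loose, one of two alike. Origin: centre of its underside; x along its length, z up. Grip across its 30 mm width at the origin, 20 to 34 mm above the underside.
- cylinder_2: Air cylinder: silver block with dark end caps, 58 long x 30 wide x 34 high, and a thin steel rod (dia 10) standing out at +x; 80 mm long over all, 160 g. Loose, one of two alike. Origin: centre of its underside; x along its length, z up. Grip across its 30 mm width at the origin, 20 to 34 mm above the underside.
- valve_1: Solenoid valve: grey body 72 long x 30 wide x 16 high with a brass stub at each end (80 over all) and a black coil block 44 long x 30 wide on top, with a small orange mark; 34 mm high in all, 140 g. Loose, one of two alike. Origin: centre of its underside; x along its length, z up. Grip across its 30 mm width at the origin, 20 to 34 mm above the underside.
- valve_2: Solenoid valve: grey body 72 long x 30 wide x 16 high with a brass stub at each end (80 over all) and a black coil block 44 long x 30 wide on top, with a small orange mark; 34 mm high in all, 140 g. Loose, one of two alike. Origin: centre of its underside; x along its length, z up. Grip across its 30 mm width at the origin, 20 to 34 mm above the underside.
- filter_1: Air filter on its side: green head block 40 long x 30 wide x 34 high (from x = -16 to +24 mm), clear round bowl at the -x end and yellow round knob at the +x end; 80 mm long over all, 130 g. Loose, one of two alike. Origin: centre of its underside; x along its length, z up. Grip across its 30 mm width at the origin, 20 to 34 mm above the underside.
- filter_2: Air filter on its side: green head block 40 long x 30 wide x 34 high (from x = -16 to +24 mm), clear round bowl at the -x end and yellow round knob at the +x end; 80 mm long over all, 130 g. Loose, one of two alike. Origin: centre of its underside; x along its length, z up. Grip across its 30 mm width at the origin, 20 to 34 mm above the underside.
- cell_a_in (a point): Centre of the inner floor of one of the three blue open compartments of the white kit tray: inside 100 (along its x) x 48 (along its y) mm, walls 4 mm thick and 18 mm high above the inner floor; compartments stand side by side 80 mm apart. A part lies in it lengthwise along x, either way round. x and y level, z up.
- cell_b_in (a point): Centre of the inner floor of one of the three blue open compartments of the white kit tray: inside 100 (along its x) x 48 (along its y) mm, walls 4 mm thick and 18 mm high above the inner floor; compartments stand side by side 80 mm apart. A part lies in it lengthwise along x, either way round. x and y level, z up.
- cell_c_in (a point): Centre of the inner floor of one of the three blue open compartments of the white kit tray: inside 100 (along its x) x 48 (along its y) mm, walls 4 mm thick and 18 mm high above the inner floor; compartments stand side by side 80 mm apart. A part lies in it lengthwise along x, either way round. x and y level, z up.
- plunger_top (a point): Centre of the top of the red plunger head (dia 20 mm) of the chromed desk bell (dome dia 80 mm, 46 mm high, fixed); the head stands 19 mm above the steel neck when up.
- plunger (a joint): Bell plunger: 0 = up, 0.006 m = pressed down to its stop; it springs back up by itself (about 5 N at the stop).
- tape: Bystander: roll of yellow packing tape lying flat, dia 96, 45 mm high; origin at the centre of its underside.
- cutter: Bystander: orange cutter knife lying flat, about 130 x 22 x 14 mm, along its x; origin at its underside, near mid-length.
Mind the look-alikes: they are no part of the job. Leave any pink look-alike of the cylinder_2 alone.

How it is judged:
By the outcome, as a careful person would: the job done as asked, in the order asked, and still so for the second after the job is handed in, with the robot touching nothing.
It also fails if it takes over 61 s, if anything falls off the work surface, if the arm or the gripper's body presses on something with over 40 N, if the wrist force passes 120 N, or if a joint passes its speed limit or range.

### The arm

A 6-joint arm with a two-finger parallel gripper is mounted at the origin on the work surface. World frame = base frame: x ahead of the robot, y to its left, z up, the work surface at z = 0. Lengths are in mm, angles in rad, forces in N, time in s.
With the tool pointing down it reaches from about 275 to 750 mm from the base axis. Payload 10.2 kg.
Tool frame: the origin (TCP) lies midway between the tips of the shut fingers; the grasp point (between the pads) lies 19 mm behind it; z points along the fingers, y is the line along which they close (so a half turn about z gives the same grasp; the last joint's range is limited). The gripper opens to 85 mm and grips with 20 to 120 N. Pads are 22 mm wide; open, the fingers measure 114 mm over their backs; the gripper's body (76 mm by 85 mm) begins 54 mm behind the grasp point. The pads swing forward as they close: fully open they stand 13 mm farther back than shut.
Start: joints at [1.103, 0.313, 1.498, -0, 1.331, -0.223], TCP at [127.253, 509.35, 194.894] pointing down, gripper open.
Joint ranges: [-2.94, 2.94], [-0.97, 2.17], [0.19, 2.56], [-1.23, 4.37], [0.02, 3.11], [-2.88, 2.88]. Speed limits (rad/s): [2.39, 2.39, 3.01, 3.14, 3.14, 3.14].

### API

Orientations are given as a unit quaternion [w, x, y, z].
In Python, from rig import sense, capture, finish_job, find_in, place_of gives the robot as it stands. The module is installed in compiled form; this text tells all that it offers.
- The arm moves only by the shell command python3 -m jog 'ROWS' [FORCE]. ROWS is JSON, a list of rows, each an object of numbers: "tx", "ty", "tz": the shift along the tool's x, y, z in mm; "ax", "ay", "az": the turn, a rotation vector about the tool's x, y, z in rad; "jaw": the closure, from -1 (fully open) to 1 (shut), so that 0 is half open. In form: [{"tx": .., "ty": .., "tz": .., "ax": .., "ay": .., "az": .., "jaw": ..}, ...]. A call has 1 to 5 rows; each row shifts and turns the commanded pose from where the row before left it, along the tool's axes as they then stand; what a row does not reach is not made up. A row lasts 1/8 s, in which the tool goes at most 62.5 mm and 10.7 degrees, less where a joint would pass 70% of its speed; a pose out of reach is approached as far as the arm can. A call with a gripper value outside its range is refused whole. The fingers move at their own pace and stop on an object; FORCE is the grip in N (left out, the last holds). Time passes only in rows, so rows that do not move let the fingers close. It gives the time, the measured TCP pose, the force, the opening and the grip force at its end, in the units of the state.
- sense(): the state, without advancing time (a new reading comes with each control period).
- capture(name): name is "side" or "top"; returns a dict with "color" (384x512x3 uint8, red, green, blue), "depth" (384x512 float32, mm along the optical axis (not along the pixel's ray), 0 where there is no reading), "fx", "fy", "cx", "cy" (pixels), "camera_from_world" (4x4, takes a point from world to camera coordinates). Camera axes: x right, y up, looking along -z (the intrinsics and any distortion apply to the point x, -y, -z); pixel columns grow to the right and rows downward; lengths in mm; the calibration is good to about 2 mm. A picture is of the moment at which its call begins.
- finish_job(): hands the job in; it is judged then, once.
Trained networks look in the newest picture that a camera, given by its name, has taken for a name from the list of things; names that differ only in an ending like _2 or _b are one class to them, and where a whole thing is asked for, a point or a joint stands for the part that bears it (a point fixed in the world has none). Each returns a list of dicts, best first, with "conf" (0 to 1); they miss things now and then, are a little off and sometimes report something else, mostly with a low value. They report only what shows in the picture. A call takes as long as a camera call. They do not tell look-alikes from the thing itself.
- find_in(query, camera): "centre" ([column, row] in pixels, amid what is visible of it).
- place_of(query, camera): "centre" ([column, row] in pixels: a listed point, or the origin of a listed thing).
The state is a dict: "time_s": time; "joints": joint angles; "dq": joint speeds; "tau": joint torques, N m; "eef_pos": TCP position; "ee_rot": TCP orientation; "force": force on the tool from outside, world axes, zero at the start; "wrist_torque": the same for the moment, N m; "grip_width": opening from 0.0 (shut) to 1.0 (fully open); "grip_force": force on a finger pad.
Only numpy, scipy, OpenCV 4.12 (cv2) and the standard library are available. Lean on these libraries where they do the work, as an engineer would, in place of code of your own. Each camera call takes 0.05 s, during which the arm holds its last target. There are 200 camera calls.

## Working session

There is one attempt and no reset: what is moved stays moved. The work goes in short steps, Python scripts to look and compute and a shell command to move; the robot and the scene stay as the last step left them, time stands still between calls to the robot, and variables do not carry over. Pictures are saved under pics/ and viewed, at most 12 in all, crops included, and the job is handed in when it is done.

```bash
mkdir -p pics
cat > h.py <<'E'
import numpy as np, cv2
from rig import *
def world(c,u,v,z=None):
    """pixel -> world using depth, or by plane z"""
    M=np.linalg.inv(c["camera_from_world"])
    r=np.array([(u-c["cx"])/c["fx"],-(v-c["cy"])/c["fy"],-1.])
    if z is None:
        d=c["depth"][int(round(v)),int(round(u))]
        return M[:3,:3]@(r*d)+M[:3,3]
    d=M[:3,:3]@r; o=M[:3,3]
    return o+d*(z-o[2])/d[2]
E
python3 - <<'E'
from h import *
np.set_printoptions(precision=1,suppress=True)
for n in("top","side"):
    c=capture(n); cv2.imwrite(f"pics/{n}0.png",cv2.cvtColor(c["color"],cv2.COLOR_RGB2BGR))
    print(n,[k for k in c if k not in("color","depth")],np.linalg.inv(c["camera_from_world"])[:3,3])
    for q in("cylinder_1","valve_1","filter_1","cell_a_in","plunger_top","tape","cutter"):
        for r in place_of(q,n):
            u,v=r["centre"]; 
            print(q,round(r["conf"],2),np.round([u,v]),world(c,u,v) if 0<=u<511 and 0<=v<383 else "")
s=sense();print(s["time_s"],s["eef_pos"],s["ee_rot"])
E
```

```text
top ['fx', 'fy', 'cx', 'cy', 'camera_from_world'] [438.1  11.3 964.4]
cylinder_1 0.9 [142. 128.] [762.7 242.3  36.5]
cylinder_1 0.87 [126. 217.] [548.2 271.3  44.8]
cylinder_1 0.6 [173. 211.] [559.7 163.7  47.4]
valve_1 0.98 [330. 216.] [ 545.6 -194.4   45.6]
valve_1 0.68 [131. 269.] [430.3 253.7  46.2]
filter_1 0.88 [363. 207.] [ 564.1 -271.1   44.5]
filter_1 0.86 [182. 265.] [437.8 141.   44.7]
cell_a_in 0.58 [358. 207.] [ 564.1 -261.8   42.2]
cell_a_in 0.24 [277. 127.] [773.3 -83.1  -0.4]
plunger_top 0.43 [244. 244.] [483.1   4.   62.8]
tape 0.8 [278. 127.] [775.1 -87.2  -3.5]
cutter 0.65 [196. 133.] [757.4 117.3   6.8]
side ['fx', 'fy', 'cx', 'cy', 'camera_from_world'] [ 378.8 -668.7  461.8]
cylinder_1 0.74 [210. 158.] [560.2 263.9  20.5]
cylinder_1 0.64 [225. 179.] [566.9 146.8  18.1]
cylinder_1 0.59 [290. 159.] [761.8 228.5   1. ]
valve_1 0.91 [273. 277.] [ 550.8 -210.2   26.9]
valve_1 0.66 [159. 170.] [430.1 242.3  18.7]
filter_1 0.85 [168. 191.] [435.4 131.2  19.3]
filter_1 0.6 [298. 313.] [ 559.2 -289.8   26.4]
cell_a_in 0.6 [295. 315.] [ 554.3 -290.8   24.2]
plunger_top 0.39 [201. 198.] [484.6  -0.7  66. ]
tape 0.63 [358. 220.] [ 749.1 -125.6   35.5]
tape 0.63 [252. 252.] [ 539.2 -139.9   27.2]
cutter 0.75 [309. 175.] [763.8 116.4   7.9]
0.8 [127.2 509.3 194.9] [-0.   0.1  1.  -0. ]
```

View pics/top0.png

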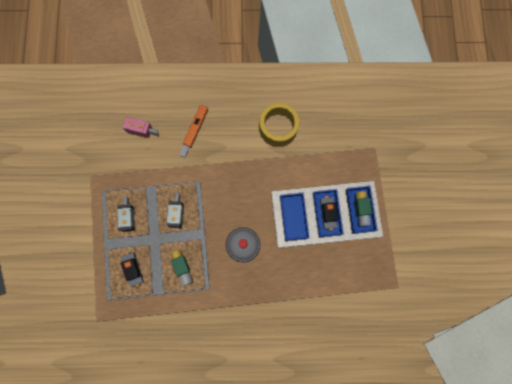

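View pics/side0.png

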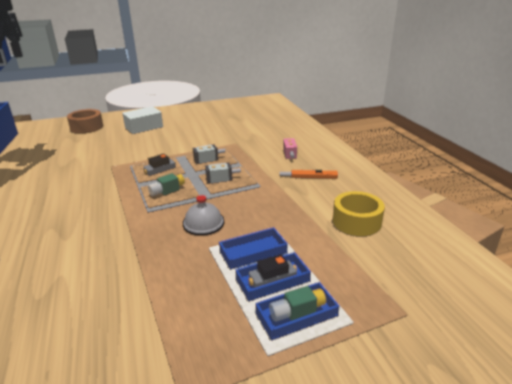

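The tray lacks a cylinder: the blue compartment at top-view (293,217) is empty, with the valve at (330,213) and the filter at (363,207). The candidates are silver cylinder A (175,212), silver cylinder B (125,217) and the pink look-alike (140,128). I choose A, which is silver and nearest the tray, and will check it in a crop.

Run:
```python
from h import *
np.set_printoptions(precision=1,suppress=True)
c=capture("top"); im=cv2.cvtColor(c["color"],cv2.COLOR_RGB2BGR)
a=cv2.resize(im[170:260,95:215],None,fx=5,fy=5,interpolation=cv2.INTER_CUBIC)
b=cv2.resize(im[180:255,265:385],None,fx=5,fy=5,interpolation=cv2.INTER_CUBIC)[:, :]
cv2.imwrite("pics/crop1.png",cv2.resize(np.vstack([a,b]),None,fx=.7,fy=.7))
M=np.linalg.inv(c["camera_from_world"])
v,u=np.mgrid[:384,:512]; d=c["depth"]
P=np.stack([(u-c["cx"])/c["fx"]*d,-(v-c["cy"])/c["fy"]*d,-d],-1)@M[:3,:3].T+M[:3,3]
hsv=cv2.cvtColor(im,cv2.COLOR_BGR2HSV)
def rect(m,name):
    p=P[m]; r=cv2.minAreaRect(p[:,:2].astype(np.float32)); print(name,len(p),np.round(r,1) if 0 else r,"z med",np.median(p[:,2]),np.percentile(p[:,2],[5,95]))
for n,(x,y) in dict(A=(560,164),B=(548,271)).items():
    near=(np.hypot(P[...,0]-x,P[...,1]-y)<55)
    rect(near&(P[...,2]>15),n+" z>15"); rect(near&(P[...,2]>36),n+" top"); print(" pad z",np.median(P[near&(P[...,2]<15)][:,2]))
blue=(hsv[...,0]>100)&(hsv[...,0]<130)&(hsv[...,1]>120)
roi=np.zeros(d.shape,bool); roi[185:250,270:311]=1
rect(blue&roi,"empty cell outer")
q=P[214:221,290:297]; print("cell floor",q.reshape(-1,3).mean(0))
print("wall z max",np.percentile(P[blue&roi][:,2],[50,90,98]))
roi[:]=0; roi[225:265,225:262]=1
red=roi&((hsv[...,0]<8)|(hsv[...,0]>172))&(hsv[...,1]>130)&(P[...,2]>40)
rect(red,"plunger"); 
for n in("top",): print(P[red][:,2].max())
c2=capture("side"); h2=cv2.cvtColor(c2["color"],cv2.COLOR_RGB2HSV); 
m=np.zeros(h2.shape[:2],bool); m[190:206,190:212]=1
m&=((h2[...,0]<8)|(h2[...,0]>172))&(h2[...,1]>130); vv,uu=np.nonzero(m)
print("side red px",uu.mean(),vv.min(),vv.max(),[world(c2,uu.mean(),k) for k in (vv.min()+1,vv.max())])
for z in(62,66,70): print(z, world(c2,uu.mean(),vv.mean(),z),)
```

```text
A z>15 456 ((561.663818359375, 157.91268920898438), (77.32080841064453, 87.97553253173828), 79.76020050048828) z med 44.95959696033583 [16.1 48.2]
A top 353 ((558.7637329101562, 162.84805297851562), (30.903675079345703, 65.83786010742188), 85.88336181640625) z med 45.576924222605385 [41.7 48.4]
 pad z 11.311081981202221
B z>15 488 ((552.8573608398438, 281.4826354980469), (82.28397369384766, 86.6002197265625), 63.63950729370117) z med 44.76664306691845 [16.1 48. ]
B top 364 ((548.07666015625, 275.6750793457031), (58.52022171020508, 31.40422821044922), 1.895263671875) z med 45.415356735804096 [40.7 48.1]
 pad z 11.238578006975445
empty cell outer 1006 ((503.1739501953125, -87.15660095214844), (99.38412475585938, 214.0249481201172), 58.35704803466797) z med 12.108004698156776 [ 9.  29.4]
cell floor [ 546.9 -114.1   12. ]
wall z max [12.1 27.3 30.5]
plunger 49 ((483.4854431152344, 6.478174209594727), (15.521415710449219, 15.48235034942627), 0.06258630752563477) z med 65.05894995204449 [62.2 67.6]
69.22062010671198
side red px 200.76470588235293 196 201 [array([485.2,   3.6,  65.9]), array([483.7,  -1.4,  60.2])]
62 [485.2   5.2  62. ]
66 [484.1  -1.5  66. ]
70 [483.1  -8.3  70. ]
```

View pics/crop1.png

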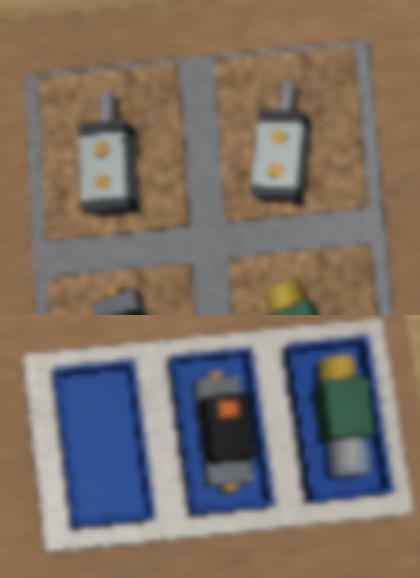

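The crop confirms that A (175,212) is a silver cylinder with its rod pointing up in the image (+x), and the left compartment is empty. Next I refine the yaw of both and the cell centre.

Run:
```python
from h import *
np.set_printoptions(precision=1,suppress=True)
c=capture("top"); im=cv2.cvtColor(c["color"],cv2.COLOR_RGB2BGR); hsv=cv2.cvtColor(im,cv2.COLOR_BGR2HSV)
def comps(m,z,lo):
    n,l,s,ce=cv2.connectedComponentsWithStats(m.astype(np.uint8))
    for i in range(1,n):
        if s[i,4]<lo: continue
        vv,uu=np.nonzero(l==i)
        w=np.array([world(c,a,b,z)[:2] for a,b in zip(uu,vv)],np.float32)
        q=w-w.mean(0); e=np.linalg.eigh(q.T@q)[1][:,1]; e*=np.sign(e[0])
        (x,y),(a,b),t=cv2.minAreaRect(w)
        print(ce[i],s[i,4],"mean",w.mean(0),"rect",np.array([x,y,a,b,t]),"pca deg %.1f"%np.degrees(np.arctan2(e[1],e[0])))
m=np.zeros(hsv.shape[:2],bool); m[180:255,265:385]=1
print("cells"); comps(m&(hsv[...,0]>100)&(hsv[...,0]<130)&(hsv[...,1]>120),25,300)
m[:]=0; m[190:240,160:192]=1
print("silver top"); 
comps(m&(hsv[...,1]<60)&(hsv[...,2]>120),46,60)
print("body mask"); comps(m&(c["depth"]<964-32)&(c["depth"]>800),46,60)
m[:]=0; m[190:240,105:145]=1
for n in("top","side"):
    c=capture(n)
    for r in place_of("cylinder_1",n): print(n,r["conf"],world(c,*r["centre"],11))
    for r in place_of("cell_a_in",n)+place_of("cell_b_in",n): print(n,r["conf"],world(c,*r["centre"],12))
    for r in place_of("plunger_top",n): print(n,r["conf"],world(c,*r["centre"],68))
from scipy.spatial.transform import Rotation as R
s=sense();q=s["ee_rot"];print(R.from_quat([q[1],q[2],q[3],q[0]]).as_matrix())
```

```text
cells
[359.3 210.6] 562 mean [ 559.1 -268.9] rect [ 562.3 -273.   104.8   55.7    5.5] pca deg 7.2
[326.7 213.2] 557 mean [ 553.7 -191.7] rect [ 554.6 -193.9  105.    54.2    5.4] pca deg 5.5
[294.1 216.5] 1005 mean [ 546.7 -114.9] rect [ 547.1 -114.9  105.3   52.4    5.4] pca deg 5.3
silver top
[173.5 213.9] 219 mean [553.3 162.6] rect [553.1 162.7  29.8  41.2  89.4] pca deg -4.0
[180.4 235.6] 169 mean [503.7 146.3] rect [505.7 151.6  20.3  58.5   0.6] pca deg -84.1
body mask
[173.6 213.6] 352 mean [553.9 162.4] rect [554.3 162.5  31.6  58.2  87.1] pca deg -4.2
top 0.87 [570.2 167.   11. ]
top 0.78 [770.1 253.5  11. ]
top 0.61 [561.5 280.   11. ]
top 0.63 [ 569.4 -271.8   12. ]
top 0.35 [ 553.4 -115.9   12. ]
top 0.94 [ 552.  -190.8   12. ]
top 0.61 [559.2 279.2  12. ]
top 0.52 [484.4   8.7  68. ]
side 0.81 [562.2 292.9  11. ]
side 0.79 [757.2 196.4  11. ]
side 0.74 [563.4 161.2  11. ]
side 0.3 [426.8 260.9  11. ]
side 0.75 [ 561.7 -280.1   12. ]
side 0.3 [565.5 161.1  12. ]
side 0.82 [ 554.5 -203.1   12. ]
side 0.65 [481.4  -1.1  68. ]
[[-1.   0.2 -0. ]
 [ 0.2  1.  -0. ]
 [ 0.  -0.  -1. ]]
```

```bash
cat > go.py <<'E'
import sys; from h import *
from scipy.spatial.transform import Rotation as R
def to(x,y,z,yaw):
    """print remaining tool-frame shift / turn to a tool-down pose; yaw deg of part (tool y is across)"""
    s=sense(); q=s["ee_rot"]; r=R.from_quat([q[1],q[2],q[3],q[0]]); a=np.radians(yaw)
    g=R.from_matrix(np.array([[-np.cos(a),-np.sin(a),0],[-np.sin(a),np.cos(a),0],[0,0,-1]]).T) if 0 else \
      R.from_matrix(np.column_stack([[-np.cos(a),-np.sin(a),0],[-np.sin(a),np.cos(a),0],[0,0,-1]]))
    d=np.array([x,y,z])-s["eef_pos"]
    print("t",round(s["time_s"],2),"pos",np.round(s["eef_pos"],1),"rotvec",np.round((r.inv()*g).as_rotvec(),3),
      "shift now",np.round(r.inv().apply(d),1),"shift after turn",np.round(g.inv().apply(d),1),"F",np.round(s["force"],1),"w",round(s["grip_width"],3),"gf",round(s["grip_force"],1))
to(*map(float,sys.argv[1:5]))
E
python3 -m jog '[{"az":-0.175,"jaw":-0.3}]'; python3 go.py 565 162 130 -4
```

```text
t 1.45 pos [127.3 509.4 194.9] rotvec [-0.    -0.    -0.175] shift now [-508.9 -230.9   64.9] shift after turn [-460.9 -316.    64.9] F [ 0.2 -0.5  0.4] w 0.999 gf 0.0schema error: expected keys tx, ty, tz, ax, ay, az, jaw
```

```bash
python3 -m jog '[{"tx":0,"ty":0,"tz":0,"ax":0,"ay":0,"az":-0.175,"jaw":-0.3},{"tx":-40,"ty":-27,"tz":0,"ax":0,"ay":0,"az":0,"jaw":-0.3},{"tx":-40,"ty":-27,"tz":0,"ax":0,"ay":0,"az":0,"jaw":-0.3},{"tx":-40,"ty":-27,"tz":0,"ax":0,"ay":0,"az":0,"jaw":-0.3},{"tx":-40,"ty":-27,"tz":0,"ax":0,"ay":0,"az":0,"jaw":-0.3}]' 40; python3 go.py 565 162 130 -4
```

```text
time_s: 2.08
eef_pos: [280.4, 389.4, 195.0]
ee_rot: [0.0, 0.035, 0.999, 0.0]
force: [0.5, 0.5, 0.3]
grip_width: 0.648
grip_force: 0.0
t 2.08 pos [280.4 389.4 195. ] rotvec [0. 0. 0.] shift now [-299.7 -207.1   65.1] shift after turn [-299.7 -207.    65. ] F [0.5 0.5 0.3] w 0.648 gf 0.0
```

```bash
python3 -m jog '[{"tx":-40,"ty":-28,"tz":0,"ax":0,"ay":0,"az":0,"jaw":-0.3},{"tx":-40,"ty":-28,"tz":0,"ax":0,"ay":0,"az":0,"jaw":-0.3},{"tx":-40,"ty":-28,"tz":0,"ax":0,"ay":0,"az":0,"jaw":-0.3},{"tx":-40,"ty":-28,"tz":10,"ax":0,"ay":0,"az":0,"jaw":-0.3},{"tx":-40,"ty":-28,"tz":20,"ax":0,"ay":0,"az":0,"jaw":-0.3}]' && python3 -m jog '[{"tx":-40,"ty":-28,"tz":20,"ax":0,"ay":0,"az":0,"jaw":-0.3},{"tx":-40,"ty":-28,"tz":15,"ax":0,"ay":0,"az":0,"jaw":-0.3},{"tx":0,"ty":0,"tz":0,"ax":0,"ay":0,"az":0,"jaw":-0.3},{"tx":0,"ty":0,"tz":0,"ax":0,"ay":0,"az":0,"jaw":-0.3}]' ; python3 go.py 565 162 130 -4
```

```text
time_s: 2.7
eef_pos: [470.7, 235.8, 165.2]
ee_rot: [0.001, 0.035, 0.999, 0.0]
force: [0.2, 0.3, -0.9]
grip_width: 0.647
grip_force: 0.0
time_s: 3.2
eef_pos: [544.6, 175.8, 130.0]
ee_rot: [-0.0, 0.035, 0.999, 0.0]
force: [0.3, 0.4, 0.5]
grip_width: 0.645
grip_force: 0.0
t 3.2 pos [544.6 175.8 130. ] rotvec [ 0. -0.  0.] shift now [-21.3 -12.3   0. ] shift after turn [-21.3 -12.3   0. ] F [0.3 0.4 0.5] w 0.645 gf 0.0
```

```bash
python3 -m jog '[{"tx":-11,"ty":-6,"tz":20,"ax":0,"ay":0,"az":0,"jaw":-0.3},{"tx":-10.3,"ty":-6.3,"tz":20,"ax":0,"ay":0,"az":0,"jaw":-0.3},{"tx":0,"ty":0,"tz":20,"ax":0,"ay":0,"az":0,"jaw":-0.3},{"tx":0,"ty":0,"tz":15,"ax":0,"ay":0,"az":0,"jaw":-0.3},{"tx":0,"ty":0,"tz":0,"ax":0,"ay":0,"az":0,"jaw":-0.3}]' ; python3 go.py 565 162 27 -4
python3 - <<'E'
from h import *
for n in("side","top"):
    c=capture(n); im=cv2.cvtColor(c["color"],cv2.COLOR_RGB2BGR)
    k=im[110:210,150:290] if n=="side" else im[150:250,100:240]
    globals()[n]=cv2.resize(k,None,fx=4,fy=4,interpolation=cv2.INTER_CUBIC)
cv2.imwrite("pics/c2.png",cv2.resize(np.hstack([side,top]),(798,285)))
E
```

```text
time_s: 3.82
eef_pos: [564.7, 161.5, 53.4]
ee_rot: [-0.001, 0.035, 0.999, -0.0]
force: [0.7, 0.4, 1.0]
grip_width: 0.65
grip_force: 0.0
t 3.83 pos [564.7 161.5  53.4] rotvec [-0.    -0.003  0.   ] shift now [-0.4  0.5 26.4] shift after turn [-0.3  0.5 26.4] F [0.7 0.4 1. ] w 0.65 gf 0.0
```

View pics/c2.png

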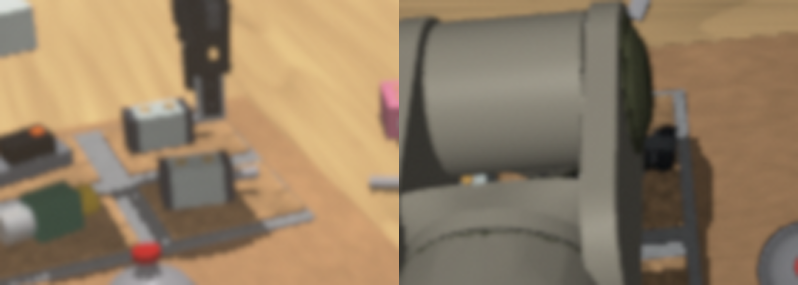

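Run:
```python
from h import *
c=capture("side")
def pr(p):
    q=c["camera_from_world"]@np.r_[p,1]; return np.round([c["cx"]-c["fx"]*q[0]/q[2], c["cy"]+c["fy"]*q[1]/q[2]],1)
for p in([565,162,53],[563,134,62],[566,190,62],[565,162,45],[554,147,45],[590,162,28]): print(p,pr(p))
for u,v in((224,148),(222,140),(220,165),(227,180)): print(u,v,np.round(world(c,u,v),1))
```

```text
[565, 162, 53] [221.6 162.5]
[563, 134, 62] [223.6 164.1]
[566, 190, 62] [218.8 153.9]
[565, 162, 45] [221.8 165.6]
[554, 147, 45] [218.7 169.1]
[590, 162, 28] [232.7 170.5]
224 148 [563.3 122.  105.6]
222 140 [560.  122.2 124.4]
220 165 [561.9 166.5  45. ]
227 180 [572.3 149.3  12.7]
```

Run:
```python
from h import *
c=capture("side")
for v in range(130,172,3): print(v,[tuple(np.round(world(c,u,v)).astype(int)) for u in(216,219,222,225,228)])
s=sense();print(s)
cv2.imwrite("pics/c3.png",cv2.resize(cv2.cvtColor(c["color"],cv2.COLOR_RGB2BGR)[90:190,170:270],None,fx=6,fy=6,interpolation=cv2.INTER_NEAREST))
```

```text
130 [(np.int64(563), np.int64(191), np.int64(121)), (np.int64(551), np.int64(104), np.int64(155)), (np.int64(558), np.int64(106), np.int64(153)), (np.int64(563), np.int64(104), np.int64(153)), (np.int64(570), np.int64(105), np.int64(152))]
133 [(np.int64(562), np.int64(187), np.int64(116)), (np.int64(551), np.int64(108), np.int64(146)), (np.int64(557), np.int64(106), np.int64(147)), (np.int64(563), np.int64(104), np.int64(147)), (np.int64(569), np.int64(104), np.int64(146))]
136 [(np.int64(562), np.int64(191), np.int64(107)), (np.int64(555), np.int64(127), np.int64(132)), (np.int64(560), np.int64(120), np.int64(134)), (np.int64(567), np.int64(123), np.int64(132)), (np.int64(575), np.int64(127), np.int64(129))]
139 [(np.int64(562), np.int64(191), np.int64(99)), (np.int64(555), np.int64(127), np.int64(125)), (np.int64(560), np.int64(120), np.int64(127)), (np.int64(567), np.int64(124), np.int64(125)), (np.int64(574), np.int64(126), np.int64(123))]
142 [(np.int64(606), np.int64(400), np.int64(2)), (np.int64(554), np.int64(126), np.int64(119)), (np.int64(560), np.int64(124), np.int64(119)
[... 2207 characters left out ...]
nt64(41))]
{'time_s': 4.025, 'joints': array([ 7.95181577e-02,  5.86244479e-01,  1.46877844e+00, -1.42768177e-05,
        1.08511809e+00, -1.42160030e+00]), 'dq': array([-0.00082345, -0.00302781,  0.00208796, -0.00018473,  0.00049014,
       -0.00042432]), 'tau': array([-3.33401165e-02, -4.99157882e+01, -2.28466433e+01, -9.42010774e-04,
       -1.37801686e-03, -9.71032459e-04]), 'eef_pos': array([565.82418926, 161.75333754,  55.6524787 ]), 'ee_rot': array([7.21800046e-04, 3.48285521e-02, 9.99393038e-01, 7.65478156e-05]), 'force': array([-0.18456933,  0.35810131, -0.11447532]), 'wrist_torque': array([ 0.00191439, -0.00880512, -0.04205609]), 'grip_force': 0.0, 'grip_width': 0.6504646512728622}
```

View pics/c3.png

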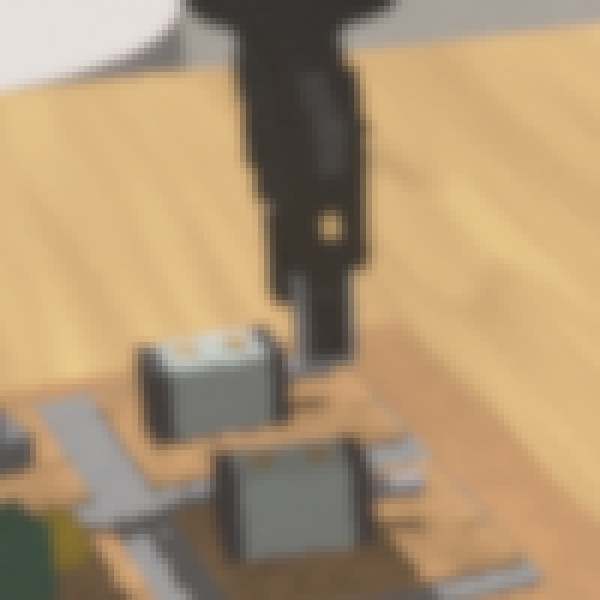

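The picture shows the fingertips at about (223,151). By depth that is z≈97, well above what the TCP reading suggests, so I descend in steps and check.

```bash
cat > tip.py <<'E'
from h import *
c=capture("side"); o=[]
for u in range(212,234):
    for v in range(110,200):
        p=world(c,u,v)
        if 105<p[1]<140 and p[2]>15: o.append((v,u,*np.round(p)))
o.sort(reverse=True); print([tuple(map(int,k)) for k in o[:10]])
E
python3 -m jog '[{"tx":0,"ty":0,"tz":12,"ax":0,"ay":0,"az":0,"jaw":-0.3},{"tx":0,"ty":0,"tz":0,"ax":0,"ay":0,"az":0,"jaw":-0.3},{"tx":0,"ty":0,"tz":0,"ax":0,"ay":0,"az":0,"jaw":-0.3}]' ; python3 tip.py;python3 go.py 565 162 27 -4
```

```text
time_s: 4.4
eef_pos: [565.4, 161.7, 42.9]
ee_rot: [-0.0, 0.035, 0.999, -0.0]
force: [0.2, -0.4, -0.6]
grip_width: 0.653
grip_force: 0.0
[(156, 226, 568, 128, 84), (156, 225, 566, 127, 84), (156, 224, 564, 128, 84), (156, 223, 561, 126, 85), (156, 222, 560, 130, 84), (156, 221, 557, 128, 85), (156, 220, 555, 129, 85), (155, 228, 573, 128, 85), (155, 227, 570, 127, 86), (155, 226, 569, 129, 85)]
t 4.45 pos [565.5 161.6  43. ] rotvec [0. 0. 0.] shift now [ 0.5  0.3 16. ] shift after turn [ 0.5  0.3 16. ] F [1.  0.2 0.8] w 0.65 gf 0.0
```

```bash
python3 -m jog '[{"tx":0,"ty":0,"tz":12,"ax":0,"ay":0,"az":0,"jaw":-0.3},{"tx":0,"ty":0,"tz":12,"ax":0,"ay":0,"az":0,"jaw":-0.3},{"tx":0,"ty":0,"tz":6,"ax":0,"ay":0,"az":0,"jaw":-0.3},{"tx":0,"ty":0,"tz":0,"ax":0,"ay":0,"az":0,"jaw":-0.3},{"tx":0,"ty":0,"tz":0,"ax":0,"ay":0,"az":0,"jaw":-0.3}]' ; python3 tip.py;python3 go.py 565 162 -9 -4
```

```text
time_s: 5.08
eef_pos: [565.6, 161.7, 13.1]
ee_rot: [0.0, 0.035, 0.999, 0.0]
force: [0.5, -0.8, 0.5]
grip_width: 0.646
grip_force: 0.0
[(168, 228, 571, 127, 54), (168, 227, 569, 128, 54), (168, 226, 567, 129, 54), (168, 225, 564, 129, 55), (168, 224, 562, 127, 56), (168, 223, 560, 131, 54), (168, 222, 558, 128, 56), (168, 221, 555, 127, 57), (167, 229, 573, 126, 57), (167, 228, 571, 128, 56)]
t 5.12 pos [565.6 161.7  13.2] rotvec [0.    0.001 0.   ] shift now [ 0.7  0.3 22.2] shift after turn [ 0.6  0.3 22.2] F [-0.6 -0.5  0.1] w 0.647 gf 0.0
```

```bash
python3 -m jog '[{"tx":0,"ty":0,"tz":9,"ax":0,"ay":0,"az":0,"jaw":-0.3},{"tx":0,"ty":0,"tz":9,"ax":0,"ay":0,"az":0,"jaw":-0.3},{"tx":0,"ty":0,"tz":0,"ax":0,"ay":0,"az":0,"jaw":-0.3},{"tx":0,"ty":0,"tz":0,"ax":0,"ay":0,"az":0,"jaw":-0.3}]' ; python3 tip.py;python3 go.py 565 162 -5 -4
python3 - <<'E'
from h import *
c=capture("side")
cv2.imwrite("pics/c4.png",cv2.resize(cv2.cvtColor(c["color"],cv2.COLOR_RGB2BGR)[110:210,170:270],None,fx=5,fy=5,interpolation=cv2.INTER_NEAREST))
E
```

```text
time_s: 5.62
eef_pos: [565.5, 161.7, -5.1]
ee_rot: [0.0, 0.035, 0.999, 0.0]
force: [0.4, -0.2, 0.7]
grip_width: 0.652
grip_force: 0.0
[(176, 223, 559, 130, 35), (176, 222, 557, 129, 36), (175, 229, 572, 127, 37), (175, 228, 570, 126, 38), (175, 227, 568, 126, 38), (175, 226, 565, 127, 38), (175, 225, 564, 129, 37), (175, 224, 561, 129, 37), (175, 223, 559, 127, 39), (175, 222, 556, 126, 40)]
t 5.67 pos [565.6 161.7  -4.9] rotvec [ 0.  0. -0.] shift now [0.6 0.3 0.1] shift after turn [0.6 0.3 0.1] F [-0.4 -0.7  0.8] w 0.646 gf 0.0
```

View pics/c4.png

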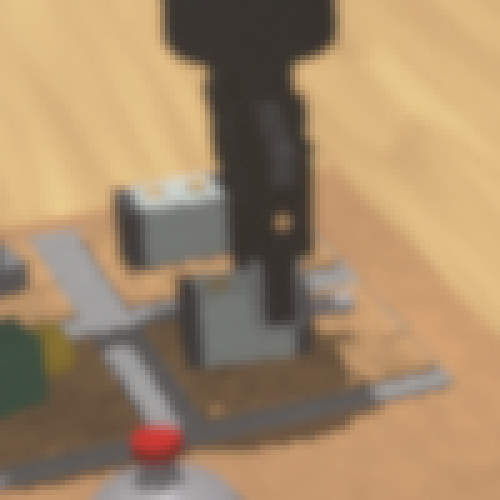

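The finger (crop 235–300, tip row 320) stands beside the body of cylinder A at mid-height. Closing.

```bash
python3 -m jog '[{"tx":0,"ty":0,"tz":0,"ax":0,"ay":0,"az":0,"jaw":1},{"tx":0,"ty":0,"tz":0,"ax":0,"ay":0,"az":0,"jaw":1},{"tx":0,"ty":0,"tz":0,"ax":0,"ay":0,"az":0,"jaw":1},{"tx":0,"ty":0,"tz":0,"ax":0,"ay":0,"az":0,"jaw":1},{"tx":0,"ty":0,"tz":0,"ax":0,"ay":0,"az":0,"jaw":1}]' 60; python3 tip.py
```

```text
time_s: 6.35
eef_pos: [565.7, 161.7, -4.6]
ee_rot: [0.0, 0.035, 0.999, 0.0]
force: [-0.3, -0.8, 5.9]
grip_width: 0.333
grip_force: 60.1
[(173, 223, 561, 135, 40), (173, 222, 559, 136, 40), (173, 221, 557, 140, 38), (172, 227, 570, 136, 40), (172, 226, 568, 137, 40), (172, 225, 566, 137, 41), (172, 224, 563, 135, 42), (172, 223, 561, 136, 42), (172, 222, 559, 135, 43), (171, 229, 575, 138, 41)]
```

```bash
python3 -m jog '[{"tx":0,"ty":0,"tz":-10,"ax":0,"ay":0,"az":0,"jaw":1},{"tx":0,"ty":0,"tz":-25,"ax":0,"ay":0,"az":0,"jaw":1},{"tx":0,"ty":0,"tz":-30,"ax":0,"ay":0,"az":0,"jaw":1},{"tx":0,"ty":0,"tz":-30,"ax":0,"ay":0,"az":0,"jaw":1},{"tx":0,"ty":0,"tz":-5,"ax":0,"ay":0,"az":0,"jaw":1}]'; python3 go.py 547 -115 95 5.4
python3 - <<'E'
from h import *
c=capture("side")
cv2.imwrite("pics/c5.png",cv2.resize(cv2.cvtColor(c["color"],cv2.COLOR_RGB2BGR)[80:210,150:290],None,fx=4,fy=4,interpolation=cv2.INTER_NEAREST))
E
```

```text
time_s: 7.02
eef_pos: [566.1, 161.7, 96.6]
ee_rot: [0.002, 0.035, 0.999, 0.0]
force: [-0.1, 0.3, -1.8]
grip_width: 0.335
grip_force: 59.5
t 7.03 pos [566.1 161.7  96.6] rotvec [ 0.     0.003 -0.164] shift now [-2.000e-01 -2.774e+02  1.500e+00] shift after turn [  45.1 -273.7    1.6] F [-0.1  0.3 -1.8] w 0.335 gf 59.5
```

View pics/c5.png

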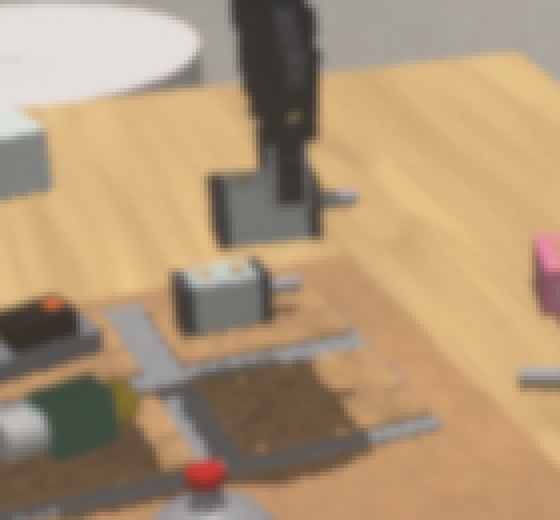

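Cylinder A hangs level in the gripper (crop (268,210)). Carrying it to the tray.

```bash
python3 -m jog '[{"tx":0,"ty":-25,"tz":0,"ax":0,"ay":0,"az":0,"jaw":1},{"tx":0,"ty":-40,"tz":0,"ax":0,"ay":0,"az":0,"jaw":1},{"tx":0,"ty":-45,"tz":0,"ax":0,"ay":0,"az":0,"jaw":1},{"tx":0,"ty":-45,"tz":0,"ax":0,"ay":0,"az":0,"jaw":1},{"tx":0,"ty":-45,"tz":0,"ax":0,"ay":0,"az":0,"jaw":1}]' && python3 -m jog '[{"tx":0,"ty":-45,"tz":0,"ax":0,"ay":0,"az":0,"jaw":1},{"tx":0,"ty":-32,"tz":0,"ax":0,"ay":0,"az":0,"jaw":1},{"tx":0,"ty":0,"tz":0,"ax":0,"ay":0,"az":-0.082,"jaw":1},{"tx":0,"ty":0,"tz":0,"ax":0,"ay":0,"az":-0.082,"jaw":1},{"tx":0,"ty":0,"tz":0,"ax":0,"ay":0,"az":0,"jaw":1}]'; python3 go.py 547 -115 20 5.4
cat > part.py <<'E'
from h import *
# held part seen in the side view: silver/grey points just above the cell
c=capture("side"); M=np.linalg.inv(c["camera_from_world"])
v,u=np.mgrid[:384,:512]; d=c["depth"]
P=np.stack([(u-c["cx"])/c["fx"]*d,-(v-c["cy"])/c["fy"]*d,-d],-1)@M[:3,:3].T+M[:3,3]
cv2.imwrite("pics/c6.png",cv2.resize(cv2.cvtColor(c["color"],cv2.COLOR_RGB2BGR)[150:320,180:350],None,fx=3.5,fy=3.5,interpolation=cv2.INTER_NEAREST))
m=(P[...,0]>480)&(P[...,0]<620)&(P[...,1]>-150)&(P[...,1]<-85)&(P[...,2]>50)&(P[...,2]<150)
p=P[m]; 
for z in range(50,150,8):
    q=p[(p[:,2]>=z)&(p[:,2]<z+8)]
    if len(q): print(z,len(q),np.round(np.percentile(q[:,0],[2,50,98])),np.round(np.percentile(q[:,1],[5,50,95])))
E
python3 part.py
```

```text
time_s: 7.7
eef_pos: [550.4, -39.1, 93.3]
ee_rot: [-0.001, 0.035, 0.999, 0.0]
force: [0.1, -0.4, -1.8]
grip_width: 0.335
grip_force: 59.5
time_s: 8.32
eef_pos: [545.4, -114.5, 93.5]
ee_rot: [-0.001, -0.047, 0.999, 0.001]
force: [-0.6, -0.7, -1.8]
grip_width: 0.333
grip_force: 59.7
t 8.32 pos [ 545.4 -114.5   93.5] rotvec [ 0.001 -0.002 -0.001] shift now [-1.7 -0.8 73.5] shift after turn [-1.6 -0.7 73.5] F [-0.6 -0.7 -1.8] w 0.333 gf 59.7
106 62 [506. 530. 564.] [-132. -129. -115.]
114 175 [506. 532. 564.] [-133. -130. -113.]
122 179 [506. 532. 584.] [-132. -129. -113.]
130 172 [506. 531. 584.] [-136. -131. -111.]
138 357 [507. 528. 563.] [-141. -125. -103.]
146 46 [534. 542. 559.] [-143. -135.  -98.]
```

View pics/c6.png

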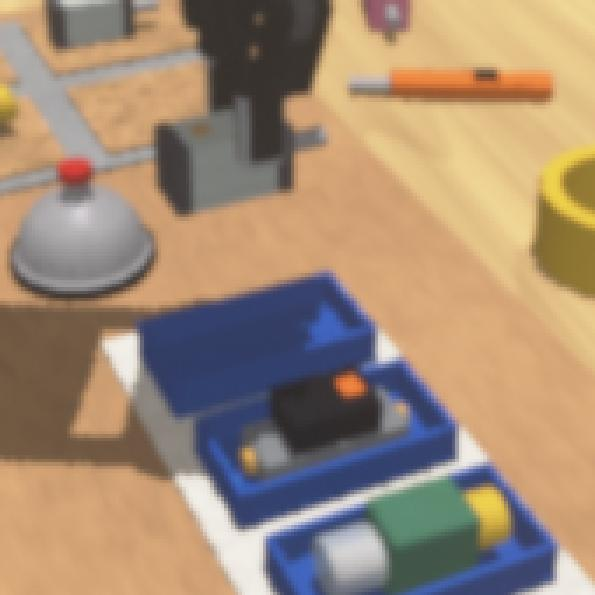

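The part sits above the empty compartment (x 506–586, y centred near −115). Lowering.

```bash
python3 -m jog '[{"tx":-1,"ty":0,"tz":15,"ax":0,"ay":0,"az":0,"jaw":1},{"tx":0,"ty":0,"tz":25,"ax":0,"ay":0,"az":0,"jaw":1},{"tx":0,"ty":0,"tz":25,"ax":0,"ay":0,"az":0,"jaw":1},{"tx":0,"ty":0,"tz":15,"ax":0,"ay":0,"az":0,"jaw":1},{"tx":0,"ty":0,"tz":0,"ax":0,"ay":0,"az":0,"jaw":1}]' && python3 -m jog '[{"tx":0,"ty":0,"tz":6,"ax":0,"ay":0,"az":0,"jaw":1},{"tx":0,"ty":0,"tz":4,"ax":0,"ay":0,"az":0,"jaw":1},{"tx":0,"ty":0,"tz":4,"ax":0,"ay":0,"az":0,"jaw":1},{"tx":0,"ty":0,"tz":0,"ax":0,"ay":0,"az":0,"jaw":1}]'; python3 go.py 547 -115 -4 5.4
```

```text
time_s: 9.0
eef_pos: [546.4, -114.3, 13.7]
ee_rot: [-0.001, -0.047, 0.999, 0.001]
force: [-0.4, -0.0, -2.2]
grip_width: 0.335
grip_force: 59.6
time_s: 9.5
eef_pos: [547.0, -114.6, 0.7]
ee_rot: [-0.0, -0.047, 0.999, 0.0]
force: [0.6, 0.1, -1.7]
grip_width: 0.336
grip_force: 59.6
t 9.5 pos [ 547.  -114.6    0.7] rotvec [ 0. -0. -0.] shift now [ 0.  -0.4  4.7] shift after turn [ 0.  -0.4  4.7] F [ 0.6  0.1 -1.7] w 0.336 gf 59.6
```

```bash
python3 -m jog '[{"tx":0,"ty":0,"tz":1.5,"ax":0,"ay":0,"az":0,"jaw":1},{"tx":0,"ty":0,"tz":1,"ax":0,"ay":0,"az":0,"jaw":1},{"tx":0,"ty":0,"tz":1,"ax":0,"ay":0,"az":0,"jaw":1},{"tx":0,"ty":0,"tz":0,"ax":0,"ay":0,"az":0,"jaw":1}]'; python3 go.py 547 -115 -4 5.4
```

```text
time_s: 10.0
eef_pos: [547.0, -114.6, -2.7]
ee_rot: [-0.0, -0.047, 0.999, 0.0]
force: [-0.0, -0.1, -1.1]
grip_width: 0.335
grip_force: 59.6
t 10.0 pos [ 547.  -114.6   -2.7] rotvec [ 0. -0. -0.] shift now [ 0.1 -0.4  1.3] shift after turn [ 0.1 -0.4  1.3] F [-0.  -0.1 -1.1] w 0.335 gf 59.6
```

```bash
python3 -m jog '[{"tx":0,"ty":0,"tz":0.7,"ax":0,"ay":0,"az":0,"jaw":1},{"tx":0,"ty":0,"tz":0.7,"ax":0,"ay":0,"az":0,"jaw":1},{"tx":0,"ty":0,"tz":0,"ax":0,"ay":0,"az":0,"jaw":1}]'; python3 go.py 547 -115 -4 5.4
```

```text
time_s: 10.38
eef_pos: [547.0, -114.6, -4.1]
ee_rot: [-0.0, -0.047, 0.999, 0.0]
force: [0.3, -0.5, -2.7]
grip_width: 0.33
grip_force: 59.6
t 10.38 pos [ 547.  -114.6   -4.1] rotvec [ 0. -0. -0.] shift now [ 0.1 -0.4 -0.1] shift after turn [ 0.1 -0.4 -0.1] F [ 0.3 -0.5 -2.7] w 0.33 gf 59.6
```

```bash
python3 -m jog '[{"tx":0,"ty":0,"tz":0.8,"ax":0,"ay":0,"az":0,"jaw":1},{"tx":0,"ty":0,"tz":0.8,"ax":0,"ay":0,"az":0,"jaw":1},{"tx":0,"ty":0,"tz":0,"ax":0,"ay":0,"az":0,"jaw":1}]'; python3 go.py 547 -115 -4 5.4
```

```text
time_s: 10.75
eef_pos: [547.2, -114.6, -4.7]
ee_rot: [0.0, -0.047, 0.999, -0.0]
force: [-4.2, 0.8, 8.4]
grip_width: 0.332
grip_force: 60.8
t 10.75 pos [ 547.2 -114.6   -4.7] rotvec [-0.  0.  0.] shift now [ 0.2 -0.4 -0.7] shift after turn [ 0.2 -0.4 -0.7] F [-4.2  0.8  8.4] w 0.332 gf 60.8
```

On the floor. Release gently, then rise.

```bash
python3 -m jog '[{"tx":0,"ty":0,"tz":0,"ax":0,"ay":0,"az":0,"jaw":0},{"tx":0,"ty":0,"tz":0,"ax":0,"ay":0,"az":0,"jaw":0},{"tx":0,"ty":0,"tz":0,"ax":0,"ay":0,"az":0,"jaw":0}]' && python3 -m jog '[{"tx":0,"ty":0,"tz":-10,"ax":0,"ay":0,"az":0,"jaw":0},{"tx":0,"ty":0,"tz":-30,"ax":0,"ay":0,"az":0,"jaw":0},{"tx":0,"ty":0,"tz":-40,"ax":0,"ay":0,"az":0,"jaw":0},{"tx":0,"ty":0,"tz":-30,"ax":0,"ay":0,"az":0,"jaw":0},{"tx":0,"ty":0,"tz":0,"ax":0,"ay":0,"az":0,"jaw":1}]'; python3 go.py 484 4 105 5.4
python3 part.py
```

```text
time_s: 11.12
eef_pos: [547.1, -114.6, -5.7]
ee_rot: [0.0, -0.047, 0.999, -0.0]
force: [0.2, -0.5, 0.1]
grip_width: 0.499
grip_force: 0.0
time_s: 11.75
eef_pos: [548.2, -115.0, 107.1]
ee_rot: [0.002, -0.047, 0.999, -0.001]
force: [0.3, 0.1, -1.3]
grip_width: 0.297
grip_force: 0.0
t 11.75 pos [ 548.2 -115.   107.1] rotvec [-0.002  0.004  0.   ] shift now [ 52.8 124.6   1.6] shift after turn [ 52.8 124.6   2.1] F [ 0.3  0.1 -1.3] w 0.297 gf 0.0
138 20 [540. 549. 559.] [-134. -133. -101.]
146 34 [537. 543. 561.] [-136. -104. -100.]
```

View pics/c6.png

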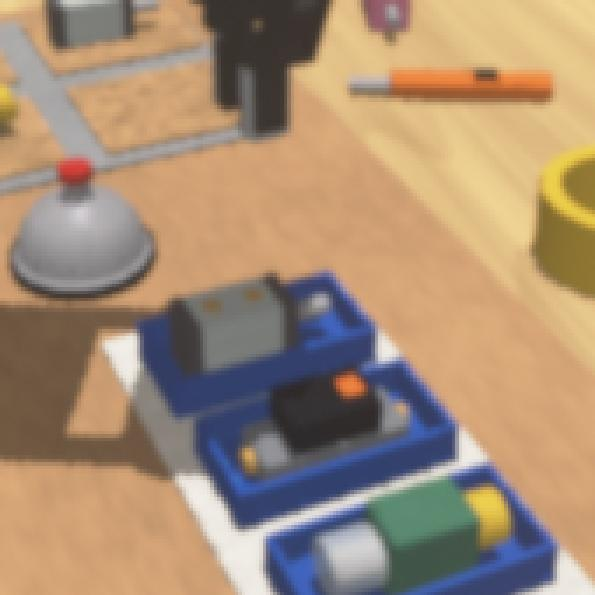

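The cylinder lies flat in its compartment and has been let go. Now over the bell.

```bash
python3 -m jog '[{"tx":13,"ty":31,"tz":0,"ax":0,"ay":0,"az":0,"jaw":1},{"tx":13,"ty":31,"tz":0,"ax":0,"ay":0,"az":0,"jaw":1},{"tx":13,"ty":31,"tz":0,"ax":0,"ay":0,"az":0,"jaw":1},{"tx":13,"ty":32,"tz":0,"ax":0,"ay":0,"az":0,"jaw":1},{"tx":0,"ty":0,"tz":0,"ax":0,"ay":0,"az":0,"jaw":1}]'; python3 -m jog '[{"tx":0,"ty":0,"tz":0,"ax":0,"ay":0,"az":0,"jaw":1},{"tx":0,"ty":0,"tz":0,"ax":0,"ay":0,"az":0,"jaw":1}]';python3 go.py 484 5 60 5.4
cat > bell.py <<'E'
from h import *
c=capture("side"); M=np.linalg.inv(c["camera_from_world"])
v,u=np.mgrid[:384,:512]; d=c["depth"]
P=np.stack([(u-c["cx"])/c["fx"]*d,-(v-c["cy"])/c["fy"]*d,-d],-1)@M[:3,:3].T+M[:3,3]
h=cv2.cvtColor(c["color"],cv2.COLOR_RGB2HSV); roi=(v>185)&(v<215)&(u>185)&(u<220)
m=roi&((h[...,0]<8)|(h[...,0]>172))&(h[...,1]>110)
print("red rows",v[m].min(),v[m].max(),"cols",u[m].min(),u[m].max(),"z",np.round(np.percentile(P[m][:,2],[2,50,98]),1),"x",np.round(P[m][:,0].mean(),1))
f=(abs(P[...,0]-484)<20)&(abs(P[...,1]-5)<25)&(P[...,2]>74)&(P[...,2]<130)
if f.any(): q=P[f]; print("finger lowest z",np.round(np.percentile(q[:,2],1),1),"x",np.round(np.percentile(q[:,0],[2,98])),"y",np.round(np.median(q[:,1])))
E
python3 bell.py
```

```text
time_s: 12.42
eef_pos: [482.2, 6.5, 103.6]
ee_rot: [-0.001, -0.048, 0.999, 0.0]
force: [0.1, 0.1, -0.7]
grip_width: 0.001
grip_force: 0.0
time_s: 12.68
eef_pos: [483.7, 4.3, 104.0]
ee_rot: [-0.0, -0.047, 0.999, 0.0]
force: [-0.7, 0.3, -0.0]
grip_width: -0.002
grip_force: 0.0
t 12.68 pos [483.7   4.3 104. ] rotvec [ 0.    -0.    -0.001] shift now [-0.3  0.7 44. ] shift after turn [-0.3  0.7 44. ] F [-0.7  0.3 -0. ] w -0.002 gf 0.0
red rows 196 202 cols 197 205 z [58.6 64.8 75. ] x 482.2
```

```bash
python3 -m jog '[{"tx":0,"ty":0.7,"tz":15,"ax":0,"ay":0,"az":0,"jaw":1},{"tx":0,"ty":0,"tz":15,"ax":0,"ay":0,"az":0,"jaw":1},{"tx":0,"ty":0,"tz":12,"ax":0,"ay":0,"az":0,"jaw":1},{"tx":0,"ty":0,"tz":8,"ax":0,"ay":0,"az":0,"jaw":1},{"tx":0,"ty":0,"tz":0,"ax":0,"ay":0,"az":0,"jaw":1}]'; python3 bell.py;python3 go.py 484 5 35 5.4
```

```text
time_s: 13.35
eef_pos: [483.2, 5.7, 53.8]
ee_rot: [-0.001, -0.047, 0.999, 0.0]
force: [0.6, -0.8, 1.0]
grip_width: -0.003
grip_force: 0.0
red rows 196 202 cols 197 205 z [58.6 64.5 67.6] x 482.5
finger lowest z 90.9 x [473. 495.] y -4.0
t 13.4 pos [483.5   5.7  54.4] rotvec [ 0. -0.  0.] shift now [-0.4 -0.7 19.4] shift after turn [-0.4 -0.7 19.4] F [-0.1  0.6 -0.6] w 0.003 gf 0.0
```

```bash
python3 -m jog '[{"tx":0,"ty":0,"tz":8,"ax":0,"ay":0,"az":0,"jaw":1},{"tx":0,"ty":0,"tz":6,"ax":0,"ay":0,"az":0,"jaw":1},{"tx":0,"ty":0,"tz":0,"ax":0,"ay":0,"az":0,"jaw":1}]'; python3 -m jog '[{"tx":0,"ty":0,"tz":2,"ax":0,"ay":0,"az":0,"jaw":1},{"tx":0,"ty":0,"tz":2,"ax":0,"ay":0,"az":0,"jaw":1},{"tx":0,"ty":0,"tz":0,"ax":0,"ay":0,"az":0,"jaw":1}]'; python3 bell.py
```

```text
time_s: 13.78
eef_pos: [483.2, 5.7, 39.9]
ee_rot: [-0.0, -0.047, 0.999, 0.0]
force: [-0.6, 0.6, 0.1]
grip_width: -0.001
grip_force: 0.0
time_s: 14.15
eef_pos: [483.4, 5.7, 36.3]
ee_rot: [-0.0, -0.047, 0.999, 0.0]
force: [1.1, -0.2, -0.4]
grip_width: 0.0
grip_force: 0.0
red rows 196 202 cols 197 205 z [58.7 64.  66.3] x 484.5
finger lowest z 74.8 x [471. 495.] y -4.0
```

```bash
python3 -m jog '[{"tx":0,"ty":0,"tz":2,"ax":0,"ay":0,"az":0,"jaw":1},{"tx":0,"ty":0,"tz":2,"ax":0,"ay":0,"az":0,"jaw":1},{"tx":0,"ty":0,"tz":0,"ax":0,"ay":0,"az":0,"jaw":1}]'; python3 -m jog '[{"tx":0,"ty":0,"tz":2,"ax":0,"ay":0,"az":0,"jaw":1},{"tx":0,"ty":0,"tz":0,"ax":0,"ay":0,"az":0,"jaw":1}]'; python3 bell.py
```

```text
time_s: 14.58
eef_pos: [483.4, 5.7, 32.2]
ee_rot: [-0.0, -0.047, 0.999, 0.0]
force: [-0.5, -0.9, -0.4]
grip_width: -0.004
grip_force: 0.0
time_s: 14.82
eef_pos: [483.4, 5.7, 30.3]
ee_rot: [-0.0, -0.047, 0.999, 0.0]
force: [-0.4, -0.4, 0.4]
grip_width: 0.002
grip_force: 0.0
red rows 198 202 cols 197 205 z [58.6 62.1 65.7] x 484.4
finger lowest z 74.7 x [471. 495.] y -5.0
```

```bash
python3 -m jog '[{"tx":0,"ty":0,"tz":2,"ax":0,"ay":0,"az":0,"jaw":1},{"tx":0,"ty":0,"tz":0,"ax":0,"ay":0,"az":0,"jaw":1}]'; python3 -m jog '[{"tx":0,"ty":0,"tz":2,"ax":0,"ay":0,"az":0,"jaw":1},{"tx":0,"ty":0,"tz":0,"ax":0,"ay":0,"az":0,"jaw":1}]'; python3 bell.py
```

```text
time_s: 15.12
eef_pos: [483.6, 5.6, 28.4]
ee_rot: [0.0, -0.047, 0.999, -0.0]
force: [0.5, 0.4, 1.5]
grip_width: -0.002
grip_force: 0.8
time_s: 15.38
eef_pos: [483.6, 5.6, 26.4]
ee_rot: [0.0, -0.047, 0.999, -0.0]
force: [1.1, -0.2, 2.1]
grip_width: -0.003
grip_force: 1.4
red rows 200 203 cols 197 205 z [55.4 58.9 62.5] x 484.8
finger lowest z 74.4 x [470. 496.] y -6.0
```

Contact has begun (2 N at 26.4). Continuing to the stop.

```bash
python3 -m jog '[{"tx":0,"ty":0,"tz":2,"ax":0,"ay":0,"az":0,"jaw":1},{"tx":0,"ty":0,"tz":0,"ax":0,"ay":0,"az":0,"jaw":1}]'; python3 -m jog '[{"tx":0,"ty":0,"tz":1,"ax":0,"ay":0,"az":0,"jaw":1},{"tx":0,"ty":0,"tz":0,"ax":0,"ay":0,"az":0,"jaw":1}]'; python3 bell.py
```

```text
time_s: 15.68
eef_pos: [483.6, 5.7, 24.4]
ee_rot: [0.0, -0.047, 0.999, -0.0]
force: [1.0, -0.8, 4.6]
grip_width: 0.001
grip_force: 2.0
time_s: 15.92
eef_pos: [483.6, 5.6, 23.5]
ee_rot: [0.0, -0.047, 0.999, -0.0]
force: [0.1, -0.3, 5.9]
grip_width: 0.001
grip_force: 2.3
red rows 201 204 cols 197 205 z [53.3 55.8 59.2] x 484.7
finger lowest z 74.2 x [468. 496.] y -6.0
```

```bash
python3 -m jog '[{"tx":0,"ty":0,"tz":0.7,"ax":0,"ay":0,"az":0,"jaw":1},{"tx":0,"ty":0,"tz":0,"ax":0,"ay":0,"az":0,"jaw":1}]'; python3 -m jog '[{"tx":0,"ty":0,"tz":0.5,"ax":0,"ay":0,"az":0,"jaw":1},{"tx":0,"ty":0,"tz":0,"ax":0,"ay":0,"az":0,"jaw":1}]'
```

```text
time_s: 16.23
eef_pos: [483.6, 5.6, 23.1]
ee_rot: [0.0, -0.047, 0.999, -0.0]
force: [-0.3, 0.0, 8.9]
grip_width: -0.002
grip_force: 4.3
time_s: 16.48
eef_pos: [483.6, 5.6, 23.0]
ee_rot: [0.0, -0.047, 0.999, -0.0]
force: [-2.6, 0.5, 14.1]
grip_width: 0.002
grip_force: 6.8
```

At the stop: the force jumps to 14 N with no further travel. Letting it up.

```bash
python3 -m jog '[{"tx":0,"ty":0,"tz":-5,"ax":0,"ay":0,"az":0,"jaw":1},{"tx":0,"ty":0,"tz":-20,"ax":0,"ay":0,"az":0,"jaw":1},{"tx":0,"ty":0,"tz":-30,"ax":0,"ay":0,"az":0,"jaw":1},{"tx":0,"ty":0,"tz":-30,"ax":0,"ay":0,"az":0,"jaw":1},{"tx":0,"ty":0,"tz":0,"ax":0,"ay":0,"az":0,"jaw":1}]'; python3 -m jog '[{"tx":0,"ty":0,"tz":0,"ax":0,"ay":0,"az":0,"jaw":1},{"tx":0,"ty":0,"tz":0,"ax":0,"ay":0,"az":0,"jaw":1}]'; python3 bell.py; python3 part.py
```

```text
time_s: 17.1
eef_pos: [484.0, 5.6, 108.5]
ee_rot: [0.001, -0.047, 0.999, -0.0]
force: [-0.6, -0.2, -0.3]
grip_width: 0.004
grip_force: 0.0
time_s: 17.35
eef_pos: [482.8, 5.8, 106.2]
ee_rot: [-0.001, -0.047, 0.999, 0.0]
force: [0.4, 0.0, -0.1]
grip_width: 0.005
grip_force: 0.0
red rows 196 202 cols 197 205 z [58.1 64.4 82.9] x 482.3
```

View pics/c6.png

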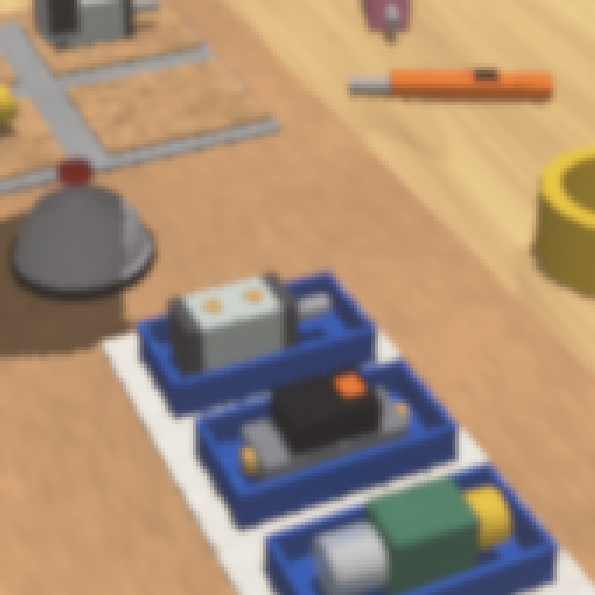

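The kit is complete, and the bell plunger is back up (red rows 196–202, as at the start). Quick check that spare cylinder B, partly in shadow at (85,15), hasn't moved, then hand in.

Run:
```python
from h import *
c=capture("side"); a=cv2.cvtColor(c["color"],cv2.COLOR_RGB2BGR)[130:200,130:270]; b=cv2.imread("pics/side0.png")[130:200,130:270]
cv2.imwrite("pics/c7.png",cv2.resize(np.vstack([b,a]),None,fx=4,fy=4,interpolation=cv2.INTER_CUBIC))
```

```text
(no output)
```

View pics/c7.png

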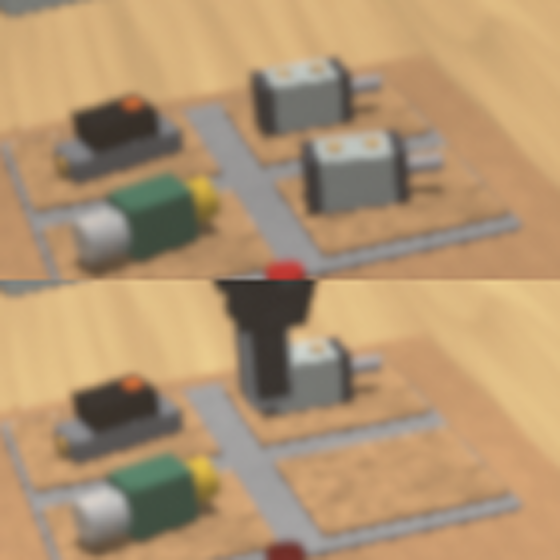

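B (crop (315,95) before, (315,375) now) hasn't moved. The dark shape was only the gripper finger in front of it. Valve and filter are unchanged too.

```bash
python3 -c "from rig import finish_job; print(finish_job())"
```

```text
the job is handed in; nothing more can be done
None
```

The missing air cylinder lies flat in the middle of the empty compartment, the bell was then pressed to its stop and came back up, and the job is handed in at about 17.5 s (the judge returned no verdict).

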